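# Clear the offcuts from the dust-extraction trap

## Robot

A 7-joint arm with a two-finger parallel gripper is mounted at the origin on the work surface. World frame = base frame: x ahead of the robot, y to its left, z up, the work surface at z = 0. Lengths are in mm, angles in rad, forces in N, time in s.
With the tool pointing down it reaches from about 425 to 875 mm from the base axis. Payload 4.7 kg.
Tool frame: the origin (TCP) lies midway between the tips of the shut fingers; the grasp point (between the pads) lies robot.hold_point_z behind it (robot.hold_point_z is the distance from the TCP to the grasp point, in mm); z points along the fingers, y is the line along which they close (so a half turn about z gives the same grasp; the last joint's range is limited). The gripper opens to 87 mm and grips with 3 to 60 N. Pads are 19 mm wide; open, the fingers measure 117 mm over their backs; the gripper's body (75 mm by 190 mm) begins 51 mm behind the grasp point.
Start: joints at [1.259, 0.321, -0.07, 1.45, 0.023, 1.371, -0.057], TCP at [208.024, -615.834, 222.587] pointing down, gripper open.
Joint ranges: [-2.86, 2.86], [-0.3, 2.09], [-1.38, 1.24], [0.06, 2.45], [-1.56, 4.7], [0.09, 2.05], [-2.69, 2.69]. Speed limits (rad/s): [2.57, 2.57, 3.14, 3.14, 3.14, 3.14, 3.14].

## Interface

Orientations are given as a unit quaternion [x, y, z, w].
In Python, from workcell import robot gives the robot as it stands.
- The arm moves only by the shell command python3 -m handwheel 'ROWS' [FORCE]. ROWS is JSON, one flat list of numbers, 7 for each row, row after row: the shift along the tool's x, y, z scaled (see below), then the turn, a rotation vector about the tool's x, y, z scaled (see below), then the opening, from -1 (shut) to 1 (fully open). A call has 1 to 12 rows; each row shifts and turns the commanded pose from where the row before left it, along the tool's axes as they then stand; what a row does not reach is not made up. The controller multiplies each number of a shift by 30 mm and each number of a turn by 8 degrees. A row lasts 1/8 s, in which the tool goes at most 62.5 mm and 10.7 degrees, less where a joint would pass 70% of its speed; a pose out of reach is approached as far as the arm can. A call with a number of a shift or a turn outside -1 to 1 is refused whole. A call with a gripper value outside its range is refused whole. The fingers move at their own pace and stop on an object; FORCE is the grip in N (left out, the last holds). Time passes only in rows, so rows that do not move let the fingers close. It gives the time, the measured TCP pose, the force, the opening and the grip force at its end, in the units of the state.
- robot.get_state(): the state, without advancing time (a new reading comes with each control period).
- robot.capture(name): name is "scene" or "side" or "wrist"; returns a dict with "pixels" (400x640x3 uint8, red, green, blue), "intrinsics" (3x3 intrinsics, pixels), "D" ([k1, k2, p1, p2, k3] as OpenCV has them; the pictures are not rectified), "eye" and "attitude" of the camera in the world; the wrist camera has in their place "hand_eye" (4x4, takes a point from camera to tool coordinates, whose origin is the TCP and whose axes are the flange's). Camera axes: x right, y down, z forward; pixel columns grow to the right and rows downward; lengths in mm; the calibration is good to about 2 mm. A picture is of the moment at which its call begins: read the wrist's pose just before it. There is no depth.
- robot.close_job(): hands the job in; it is judged then, once.
Trained networks look in a picture, given as the dict that the camera call returned (one of the last four; its "shot" number tells which), for a name from the list of things; names that differ only in an ending like _2 or _b are one class to them, and where a whole thing is asked for, a point or a joint stands for the part that bears it (a point fixed in the world has none). Each returns a list of dicts, best first, with "score" (0 to 1); they miss things now and then, are a little off and sometimes report something else, mostly with a low value. They report only what shows in the picture. A call takes as long as a camera call. They do not tell look-alikes from the thing itself.
- robot.recognise(picture, label): "at" ([x, y, z] in mm, in world coordinates, good to about 4 mm: the middle of the surface that is visible of it).
- robot.trace(picture, label): "region" (400x640 bool, what is visible of it).
- robot.pinpoint(picture, label): "at" ([x, y, z] in mm, in world coordinates, good to about 4 mm: a listed point, or the origin of a listed thing).
The state is a dict: "time_s": time; "q": joint angles; "qd": joint speeds; "tau": joint torques, N m; "eef_pos": TCP position; "tcp_rot": TCP orientation; "contact_force": force on the tool from outside, world axes, zero at the start; "torque": the same for the moment, N m; "gripper_width": finger opening in mm; "grasp_force": force on a finger pad.
Only numpy, scipy, OpenCV 4.12 (cv2) and the standard library are available. Lean on these libraries where they do the work, as an engineer would, in place of code of your own. Each camera call takes 0.05 s, during which the arm holds its last target. There are 200 camera calls.

## Task

The offcut trap of the workshop's dust extraction has filled up. Push the red mushroom stop down until it latches, lever up the trap's flush blue cover with the flat pry blade in the notch and swing it right up, and move every offcut from the trap into the grey scrap bin; then shut the cover fully and only after that twist the stop clockwise so that it springs back up. Finish with the pry blade lying on its black mat, and leave the bowl, mallet and sanding block where they are.

Things in the scene. Friction and masses are not known exactly. Their poses are not given: they have to be found in the camera images.
- trap: offcut trap, fixed steel box 238 (x) x 238 (y) x 72 mm high, walls 4 mm, floor 5 mm, a duct elbow at each x end (to 106 mm beyond, 64 mm high). Origin: centre of underside, z up. Cover on top, hinged along the +y wall; pry notch in the top of the -y wall at x = 0: 60 mm wide, 54 to 72 mm above the bench, yellow marks beside it, right under the cover. Two to four offcuts lie inside
- cover_hinge (a point): middle of the cover's hinge line, in the trap's frame at x 0, y +119, z 72 mm; the hinge runs along the trap's x axis
- notch (a point): middle of the notch's mouth, on the outer face of the trap's -y wall, 63 mm above the bench; a blade goes in along the trap's +y
- cover_edge (a point): middle of the cover's free edge at its underside, 238 mm from the hinge; moves with the cover
- cover (a joint): angle of the blue cover, rad: 0 shut, 1.57 upright, 1.75 its stop. A flat plate 244 x 238 x 4 mm (ribs 2 mm), 0.30 kg, flush with the trap's -y face and without any handle; its stiff hinge holds it at any angle; lifting takes about 4 N at the free edge, closing about 2 N plus its weight's help
- stop_box: yellow stop station, 78 x 78 x 62 mm high, fixed to the bench; origin centre of the underside, z up. On its top stands the red mushroom head, 41 mm across, 24 mm tall, with its lower rim 13 mm above the box when up
- stop_top (a point): top centre of the red mushroom head, 99 mm above the bench when up, about 91 mm when latched; the turning axis is vertical through it
- stop_press (a joint): how far the mushroom is pushed down, m: 0 up, 0.010 bottom. Past about 8.5 mm (some 5 N) a pawl snaps in and it stays latched at about 0.008 when let go
- stop_turn (a joint): turn of the head, rad, growing clockwise seen from above, 0 to 1.4, with a weak return spring (under 0.1 Nm). Turned about 0.65 or more while latched, the pawl lets go and the head springs up (a firm grip may hold it down until the fingers open); it then turns back by itself
- bin: grey open scrap bin, fixed, 200 (x) x 180 (y) x 85 mm high, walls and floor 6 mm; origin centre of the underside, z up
- mat: black rubber tool mat, fixed, 250 (x) x 90 (y) x 4 mm; origin centre of the underside
- pry: pry blade, 0.14 kg, lying flat: brown wooden handle 100 x 30 x 24 mm (x from -70 to +30 mm) and a steel blade 30 mm wide, 3 mm thick, out to x = +110 mm at the handle's mid height (12 mm above its underside). Origin: under the handle at the balance point, x towards the blade's tip, z up
- pry_grip (a point): point to grip, in the middle of the handle's section above the origin, 12 mm up; the fingers close along the tool's y on 30 mm
- pry_tip (a point): middle of the blade's front edge, 110 mm ahead of the grip
- offcut_a: pale maple offcut, a wooden block 66 x 34 x 34 mm (x, y, z), 0.035 to 0.1 kg; origin centre of its 'bottom' face (half the z size from its middle); at first flat on the trap's floor; may be absent
- offcut_b: dark walnut offcut, a wooden block 62 x 36 x 30 mm (x, y, z), 0.035 to 0.1 kg; origin centre of its 'bottom' face (half the z size from its middle); at first flat on the trap's floor; may be absent
- offcut_c: mid-brown cherry offcut, a wooden block 68 x 32 x 32 mm (x, y, z), 0.035 to 0.1 kg; origin centre of its 'bottom' face (half the z size from its middle); at first flat on the trap's floor; may be absent
- offcut_d: honey-coloured oak offcut, a wooden block 60 x 36 x 36 mm (x, y, z), 0.035 to 0.1 kg; origin centre of its 'bottom' face (half the z size from its middle); at first flat on the trap's floor; may be absent
- bowl: bystander: turned dark-wood bowl, 104 mm across, 50 mm high; origin centre of the underside
- mallet: bystander: carver's mallet standing on its head, 76 mm across, 165 mm tall; origin centre of the underside
- sander: bystander: cork sanding block, 110 x 68 x 26 mm; origin centre of the underside
Not all that is in view belongs to the job. Of the things that look like the pry, take the one that is farthest to the robot's left at the start.

How it is judged:
By the outcome, as a careful person would: the job done as asked, in the order asked, and still so for the second after the job is handed in, with the robot touching nothing.
Of offcut_a, offcut_b, offcut_c, offcut_d only 2 to 4 are there at a start; the rules pass over those that are not, and their reading is None.
At some moment in a run one of pry may be knocked a few centimetres aside while the robot is not near it.
Once in a run the grip may slacken for a moment while it holds something.
It also fails if it takes over 210 s, if anything falls off the work surface, if the arm or the gripper's body presses on something with over 40 N, if the wrist force passes 120 N, or if a joint passes its speed limit or range.

## Working session

There is one attempt and no reset: what is moved stays moved. The work goes in short steps, Python scripts to look and compute and a shell command to move; the robot and the scene stay as the last step left them, time stands still between calls to the robot, and variables do not carry over. Pictures are saved under pics/ and viewed, at most 14 in all, crops included, and the job is handed in when it is done.

```bash
ls; mkdir -p pics; cat > h.py <<'E'
import numpy as np, cv2
from workcell import robot
from scipy.spatial.transform import Rotation as R
def cap(n,save=None):
    s=robot.get_state(); p=robot.capture(n)
    if save: cv2.imwrite('pics/'+save,cv2.cvtColor(p['pixels'],cv2.COLOR_RGB2BGR))
    return s,p
def st():
    s=robot.get_state(); r=R.from_quat(s['tcp_rot']).as_matrix()
    print('t',round(s['time_s'],2),'pos',np.round(s['eef_pos'],1),'x',np.round(r[:,0],3),'y',np.round(r[:,1],3),'z',np.round(r[:,2],3),'F',np.round(s['contact_force'],1),'w',round(s['gripper_width'],1),'g',round(s['grasp_force'],1))
    return s,r
def go(target,Rt=None,s=None):
    """shift in tool units (30mm) and turn units (8deg) to go to world target"""
    s=s or robot.get_state(); r=R.from_quat(s['tcp_rot']).as_matrix()
    d=r.T@(np.array(target)-np.array(s['eef_pos']))/30
    print('shift',np.round(d,2),end=' ')
    if Rt is not None: print('turn',np.round(R.from_matrix(r.T@Rt).as_rotvec(degrees=True)/8,2),end='')
    print()
E
python3 - <<'E'
from h import *
st(); print(robot.hold_point_z)
for n in ['scene','side','wrist']:
    s,p=cap(n,n+'0.png')
    if n!='wrist': print(n,p['eye'],p['attitude'])
    for l in ['trap','cover_hinge','notch','cover_edge','stop_box','stop_top','bin','mat','pry','pry_grip','pry_tip','bowl','mallet','sander']:
        print(l,[(np.round(d['at'],0).tolist(),round(d['score'],2)) for d in robot.pinpoint(p,l)][:4])
E
```

```text
pics
t 0.0 pos [ 207.8 -615.3  221.4] x [ 0.947  0.32  -0.   ] y [ 0.32  -0.947 -0.002] z [-0.001  0.002 -1.   ] F [-0.   0.5  0.2] w 86.8 g 0.0
18.700000000000003
scene [ 1109.81859544 -1214.6975542   1040.59614266] [ 0.86639194  0.23025436 -0.10515453 -0.43045378]
trap [([535.0, 122.0, -2.0], 0.74)]
cover_hinge [([549.0, 244.0, 72.0], 0.81), ([508.0, -339.0, 2.0], 0.5)]
notch [([529.0, 7.0, 62.0], 0.94), ([505.0, -338.0, -0.0], 0.6)]
cover_edge [([519.0, 9.0, 73.0], 0.74), ([720.0, -127.0, 2.0], 0.5)]
stop_box [([444.0, 401.0, -0.0], 0.63)]
stop_top [([446.0, 396.0, 95.0], 0.54)]
bin [([507.0, -342.0, -0.0], 0.74)]
mat [([530.0, -122.0, 1.0], 0.56)]
pry [([662.0, -569.0, -5.0], 0.97), ([453.0, -633.0, -2.0], 0.7), ([544.0, -128.0, 3.0], 0.6), ([267.0, -288.0, -2.0], 0.55)]
pry_grip [([660.0, -577.0, 11.0], 0.75), ([542.0, -127.0, 11.0], 0.63), ([270.0, -285.0, 11.0], 0.6), ([454.0, -625.0, 13.0], 0.59)]
pry_tip [([588.0, -494.0, 11.0], 0.78), ([240.0, -180.0, 10.0], 0.65), ([655.0, -127.0, 13.0], 0.61), ([370.0, -698.0, 13.0], 0.56)]
bowl [([705.0, -300.0, 3.0], 0.56)]
mallet [([50
[... 622 characters left out ...]
0.64), ([275.0, -282.0, -2.0], 0.52), ([448.0, -628.0, 0.0], 0.51)]
pry_grip [([265.0, -286.0, 10.0], 0.88), ([540.0, -128.0, 13.0], 0.71), ([452.0, -630.0, 14.0], 0.6), ([660.0, -566.0, 12.0], 0.56)]
pry_tip [([654.0, -130.0, 15.0], 0.85), ([236.0, -178.0, 11.0], 0.72), ([373.0, -699.0, 15.0], 0.71), ([585.0, -490.0, 18.0], 0.54)]
bowl [([700.0, -296.0, 1.0], 0.67)]
mallet [([636.0, 395.0, -1.0], 0.68)]
sander [([720.0, -127.0, 1.0], 0.73), ([528.0, 8.0, 59.0], 0.35)]
trap []
cover_hinge []
notch []
cover_edge []
stop_box []
stop_top []
bin []
mat []
pry [([273.0, -285.0, -3.0], 0.79)]
pry_grip [([272.0, -281.0, 13.0], 0.87)]
pry_tip [([375.0, -700.0, 9.0], 0.8)]
bowl []
mallet []
sander []
```

View pics/scene0.png

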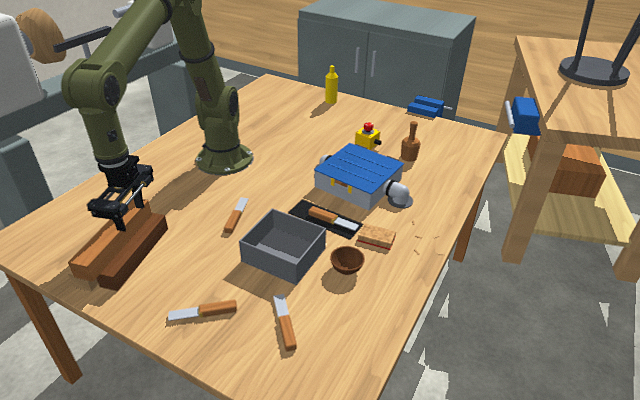

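View pics/side0.png

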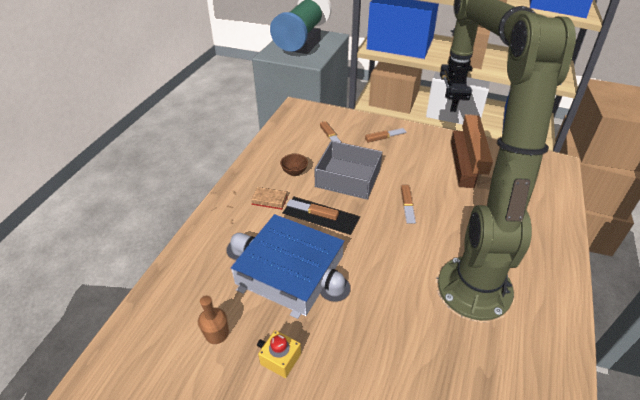

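Four pry look-alikes are in view. The leftmost is the one on the black mat, at about (542,-127) in the world: scene pixel (330,217), side pixel (315,210). The trap is at (538,125), yawed about -5.5°, and the stop is at (444,399). I'm raising the tool and turning it so that tool x points along world +y.

```bash
python3 -m handwheel '[0,0,-0.35,0,0,-0.74,-1, 0,0,-0.35,0,0,-0.74,-1, 0,0,-0.35,0,0,-0.74,-1, 0,0,-0.35,0,0,-0.74,-1, 0,0,-0.35,0,0,-0.74,-1, 0,0,-0.35,0,0,-0.74,-1, 0,0,-0.35,0,0,-0.74,-1, 0,0,-0.35,0,0,-0.74,-1, 0,0,-0.35,0,0,-0.74,-1, 0,0,-0.35,0,0,-0.74,-1, 0,0,-0.35,0,0,-0.74,-1, 0,0,-0.35,0,0,-0.74,-1]' 20
python3 -c "
from h import *
st();go([560,-250,350],np.array([[0,1,0],[1,0,0],[0,0,-1.]]))
go([444,399,180])"
```

```text
time_s: 3.75
eef_pos: [208.0, -615.8, 348.9]
tcp_rot: [0.708, 0.707, -0.0, 0.0]
contact_force: [-0.0, 0.2, 0.2]
gripper_width: 0.5
grasp_force: 0.0
t 3.75 pos [ 208.  -615.8  348.9] x [ 0.002  1.    -0.   ] y [ 1.    -0.002 -0.   ] z [-0. -0. -1.] F [-0.   0.2  0.2] w 0.5 g 0.0
shift [12.21 11.71 -0.04] turn [-0.    0.   -0.01]
shift [33.84  7.81  5.63]
```

```bash
python3 -m handwheel '[1,1,0,0,0,0,-1, 1,1,0,0,0,0,-1, 1,1,0,0,0,0,-1, 1,1,0,0,0,0,-1, 1,1,0,0,0,0,-1, 1,1,0,0,0,0,-1, 1,1,0,0,0,0,-1, 1,1,0,0,0,0,-1, 1,1,0,0,0,0,-1, 1,1,0,0,0,0,-1, 1,1,0,0,0,0,-1, 1,1,0,0,0,0,-1]' >/dev/null
python3 -m handwheel '[1,0,0,0,0,0,-1, 1,0,0,0,0,0,-1, 1,0,0,0,0,0,-1, 1,0,0,0,0,0,-1, 1,0,0,0,0,0,-1, 1,0,0,0,0,0,-1, 1,0,0,0,0,0,-1, 1,0,0,0,0,0,-1, 1,0,0,0,0,0,-1, 1,0,0,0,0,0,-1, 1,0,0,0,0,0,-1, 1,0,0,0,0,0,-1]' >/dev/null
python3 -m handwheel '[1,-0.3,0,0,0,0,-1, 1,-0.3,0,0,0,0,-1, 1,-0.3,0,0,0,0,-1, 1,-0.3,0,0,0,0,-1, 1,-0.3,0,0,0,0,-1, 1,-0.3,0,0,0,0,-1, 1,-0.3,0.2,0,0,0,-1, 0.5,-0.3,0.5,0,0,0,-1, 0,-0.5,1,0,0,0,-1, 0,0,1,0,0,0,-1, 0,0,0,0,0,0,-1, 0,0,0,0,0,0,-1]'
python3 -c "
from h import *
st()
s,p=cap('wrist','w1.png')
for n in ('scene','side','wrist'):
  if n!='wrist': s,p=cap(n)
  for l in ('stop_top','stop_box'): print(n,l,[(np.round(d['at'],1).tolist(),round(d['score'],2)) for d in robot.pinpoint(p,l)][:2])
"
```

```text
time_s: 8.25
eef_pos: [486.4, 327.5, 268.3]
tcp_rot: [0.709, 0.705, 0.0, 0.0]
contact_force: [-0.8, 0.1, 1.0]
gripper_width: 0.5
grasp_force: 0.0
t 8.25 pos [486.4 327.5 268.3] x [0.006 1.    0.   ] y [ 1.    -0.006  0.001] z [ 0.001  0.    -1.   ] F [-0.8  0.1  1. ] w 0.5 g 0.0
scene stop_top [([446.0, 397.8, 95.0], 0.38), ([547.9, 235.7, 72.7], 0.32)]
scene stop_box [([446.3, 401.2, 1.2], 0.75), ([548.1, 242.1, 70.2], 0.2)]
side stop_top [([442.7, 401.3, 100.0], 0.47), ([653.7, -126.4, 18.6], 0.25)]
side stop_box [([446.1, 397.9, -5.6], 0.84)]
wrist stop_top [([442.7, 401.3, 100.0], 0.47), ([653.7, -126.4, 18.6], 0.25)]
wrist stop_box [([446.1, 397.9, -5.6], 0.84)]
```

View pics/w1.png

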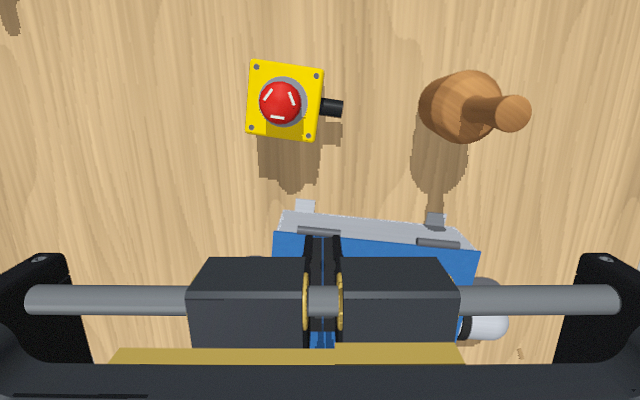

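The wrist view shows the stop head at about pixel (280,103), with the mallet to its right and the trap's hinge below it. I'll back-project the head onto z=99.

```bash
cat >> h.py <<'E'
def bp(s,p,px,z):
    """pixel of the wrist (or fixed) picture onto plane z"""
    if 'hand_eye' in p:
        T=np.eye(4);T[:3,:3]=R.from_quat(s['tcp_rot']).as_matrix();T[:3,3]=s['eef_pos'];M=T@np.array(p['hand_eye'])
    else:
        M=np.eye(4);M[:3,:3]=R.from_quat(p['attitude']).as_matrix();M[:3,3]=p['eye']
    n=cv2.undistortPoints(np.array(px,float).reshape(-1,1,2),np.array(p['intrinsics']),np.array(p['D'])).reshape(-1,2)
    d=np.c_[n,np.ones(len(n))]@M[:3,:3].T
    return M[:3,3]+d*((z-M[2,3])/d[:,2])[:,None]
def pin(p,*ls,k=2,f=None):
    for l in ls: print(l,[(np.round(d['at'],1).tolist(),round(d['score'],2)) for d in (f or robot.pinpoint)(p,l)][:k])
E
python3 -c "
from h import *
s,p=cap('wrist')
im=p['pixels'].astype(int);m=((im[...,0]>130)&(im[...,1]<70)&(im[...,2]<70))[:250]
m=m.astype(np.uint8);n,lab,sts,c=cv2.connectedComponentsWithStats(m);i=1+np.argmax(sts[1:,4]);print(c[i],sts[i],bp(s,p,[c[i]],97))
pin(p,'stop_top','stop_box')
go([444.5,399,110])
"
```

```text
[280.09463148 102.81346679] [ 260   82   41   42 1099] [[447.41949767 399.9383364   97.        ]]
stop_top [([444.3, 398.8, 96.9], 0.77)]
stop_box [([445.3, 397.1, 0.9], 0.6)]
shift [ 2.37 -1.39  5.25]
```

```bash
python3 -m handwheel '[0.8,-0.45,0.2,0,0,0,-1, 0.8,-0.45,0.8,0,0,0,-1, 0.78,-0.45,1,0,0,0,-1, 0,0,1,0,0,0,-1, 0,0,1,0,0,0,-1, 0,0,1,0,0,0,-1, 0,0,0.2,0,0,0,-1, 0,0,0.2,0,0,0,-1, 0,0,0.2,0,0,0,-1, 0,0,0.15,0,0,0,-1, 0,0,0.1,0,0,0,-1, 0,0,0,0,0,0,-1]'
```

```text
time_s: 10.35
eef_pos: [446.2, 399.8, 92.3]
tcp_rot: [0.709, 0.705, 0.001, 0.0]
contact_force: [0.7, 1.1, 1.9]
gripper_width: 0.2
grasp_force: 0.8
```

```bash
python3 -m handwheel '[0,0,0.1,0,0,0,-1, 0,0,0.1,0,0,0,-1, 0,0,0.05,0,0,0,-1, 0,0,0,0,0,0,-1]'; python3 -m handwheel '[0,0,0.1,0,0,0,-1, 0,0,0.05,0,0,0,-1,0,0,0,0,0,0,-1]'
```

```text
time_s: 10.85
eef_pos: [446.5, 400.3, 89.1]
tcp_rot: [0.709, 0.705, 0.001, 0.001]
contact_force: [-4.5, -5.9, 26.9]
gripper_width: 0.7
grasp_force: 13.7
time_s: 11.22
eef_pos: [446.9, 400.7, 88.7]
tcp_rot: [0.709, 0.705, 0.002, 0.002]
contact_force: [-11.1, -12.6, 50.3]
gripper_width: 0.3
grasp_force: 25.1
```

```bash
python3 -m handwheel '[0,0,-0.5,0,0,0,-1, 0,0,-1,0,0,0,-1, 0,0,-1,0,0,0,-1, 0,0,-1,0,0,0,-1, 0,0,-1,0,0,0,-1, 0,0,-1,0,0,0,-1, 0,0,-1,0,0,0,-1, 0,0,0,0,0,0,-1]'; python3 -c "
from h import *
s,p=cap('wrist');pin(p,'stop_top','stop_box')
go([535,-150,260])"
python3 -m handwheel '[-1,0.2,0,0,0,0,-1, -1,0.2,0,0,0,0,-1, -1,0.2,0,0,0,0,-1, -1,0.2,0,0,0,0,-1, -1,0.2,0,0,0,0,-1, -1,0.2,0,0,0,0,-1, -1,0.2,0,0,0,0,-1, -1,0.2,0,0,0,0,0, -1,0.2,0,0,0,0,1, -1,0.2,0,0,0,0,1, -1,0.2,0,0,0,0,1, -1,0.2,0,0,0,0,1]'
python3 -c "
from h import *
s,p=cap('wrist','w2.png');pin(p,'pry','pry_grip','pry_tip','mat','notch','cover_edge')
for n in ('scene','side'):
  s,p=cap(n);pin(p,'pry_grip','pry_tip','notch','cover_edge','stop_top',k=3)
go([542,-127,260],np.diag([1.,-1,-1]))"
```

```text
time_s: 12.22
eef_pos: [446.1, 400.1, 276.5]
tcp_rot: [0.709, 0.705, 0.001, 0.0]
contact_force: [-0.8, -0.1, 0.2]
gripper_width: 0.6
grasp_force: 0.0
stop_top [([443.3, 400.0, 85.8], 0.89)]
stop_box [([442.0, 400.2, 1.1], 0.92)]
shift [-18.27   3.09   0.47] 
time_s: 13.88
eef_pos: [515.1, 37.7, 273.4]
tcp_rot: [0.709, 0.705, -0.001, -0.001]
contact_force: [-0.1, 0.0, -1.5]
gripper_width: 42.3
grasp_force: 0.0
pry [([544.2, -127.3, 2.6], 0.56)]
pry_grip [([540.9, -125.3, 13.0], 0.84)]
pry_tip [([653.9, -123.8, 12.9], 0.64)]
mat [([542.3, -125.8, 13.9], 0.74), ([532.5, -126.4, -1.2], 0.57)]
notch [([524.9, 8.4, 62.2], 0.9)]
cover_edge [([521.1, 6.2, 72.4], 0.78)]
pry_grip [([452.6, -626.4, 10.6], 0.83), ([271.2, -288.9, 13.2], 0.82), ([542.8, -127.2, 12.8], 0.8)]
pry_tip [([365.8, -701.3, 14.3], 0.73), ([586.5, -494.4, 13.9], 0.69), ([654.9, -124.7, 13.4], 0.62)]
notch [([521.9, 8.1, 59.8], 0.9)]
cover_edge [([521.2, 9.3, 73.8], 0.94)]
stop_top [([449.3, 397.0, 88.8], 0.38), ([657.0, -128.1, 15.4], 0.29), ([480.2, 75.7, 2.5], 0.2)]
pry_grip [([269.2, -284.5, 14.7], 0.74), ([540.9, -124.6, 15.9], 0.7), ([660.5, -569.6, 16.1], 0.59)]
pry_tip [([653.1, -127.2, 18.7], 0.94), ([370.9, -698.5, 12.4], 0.6), ([234.4, -177.1, 12.8], 0.58)]
notch [([527.3, 8.6, 60.8], 0.6)]
cover_edge [([525.5, 7.5, 74.3], 0.96), ([505.5, -339.0, -1.6], 0.75)]
stop_top [([442.0, 399.4, 94.2], 0.72)]
shift [-5.53  0.9   0.5 ] turn [ 0.   -0.   11.21]
```

View pics/w2.png

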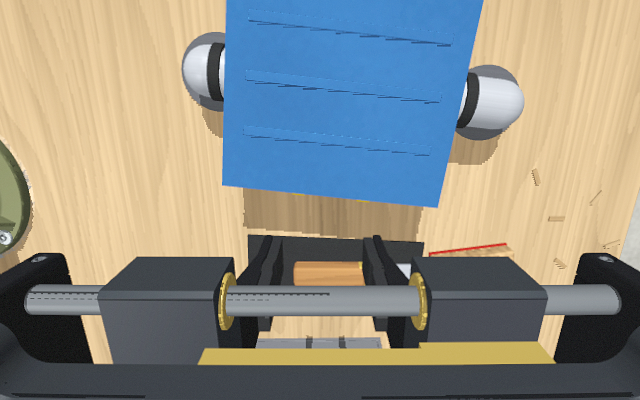

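```bash
python3 -m handwheel '[-0.92,0.22,0.1,0,0,0,1, -0.92,0.22,0.1,0,0,0,1, -0.92,0.22,0.1,0,0,0,1, -0.92,0.22,0.1,0,0,0,1, -0.92,0.22,0.1,0,0,0,1, -0.92,0.22,0.1,0,0,0,1]' >/dev/null
python3 -m handwheel '[0,0,0.2,0,0,0.935,1, 0,0,0.2,0,0,0.935,1, 0,0,0.2,0,0,0.935,1, 0,0,0.2,0,0,0.935,1, 0,0,0.2,0,0,0.935,1, 0,0,0.2,0,0,0.935,1, 0,0,0.2,0,0,0.935,1, 0,0,0.2,0,0,0.935,1, 0,0,0.2,0,0,0.935,1, 0,0,0.2,0,0,0.935,1, 0,0,0.2,0,0,0.935,1, 0,0,0.2,0,0,0.935,1]'
python3 -c "
from h import *
s,p=cap('wrist','w3.png');st();pin(p,'pry','pry_grip','pry_tip','mat',k=1)
go([554,-126,6.5],np.diag([1.,-1,-1]))"
```

```text
time_s: 17.08
eef_pos: [554.6, -126.9, 184.8]
tcp_rot: [1.0, -0.003, -0.0, 0.0]
contact_force: [-1.1, -0.0, 0.5]
gripper_width: 87.2
grasp_force: 0.0
t 17.12 pos [ 554.1 -126.9  183.9] x [ 1.    -0.009 -0.001] y [-0.009 -1.    -0.   ] z [-0.001  0.    -1.   ] F [-1.  -0.1  0.2] w 87.0 g 0.0
pry [([545.3, -125.1, 7.9], 0.8)]
pry_grip [([542.1, -126.2, 14.6], 0.56)]
pry_tip [([653.0, -125.0, 9.5], 0.92)]
mat [([530.7, -123.7, -1.3], 0.6)]
shift [-0.03 -0.03  5.96] turn [ 0.   -0.    0.01]
```

View pics/w3.png

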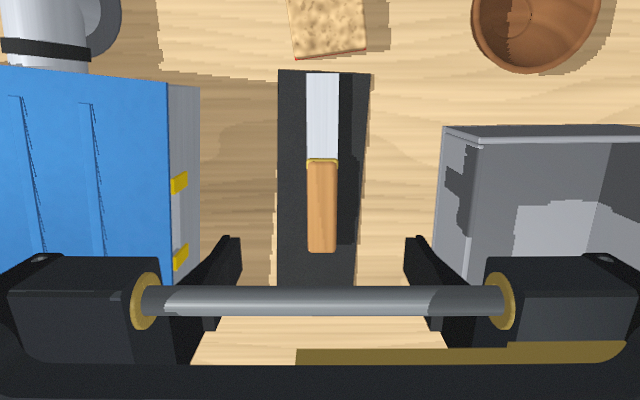

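The pry lies straight in the wrist view: tip at (322,73), handle front at (321,160), handle rear at (321,252). The notch's yellow marks are at (180,183) and (180,257). I'm computing the trap's edge and the grip before descending.

```bash
python3 -c "
from h import *
s,p=cap('wrist')
print(bp(s,p,[[322,73],[321,160]],17.5), bp(s,p,[[321,160],[321,252]],26),'marks',bp(s,p,[[187,183],[187,257]],63), 'cover edge',bp(s,p,[[166,82],[178,295]],76))"
python3 -m handwheel '[0,0,1,0,0,0,0, 0,0,1,0,0,0,0, 0,0,1,0,0,0,0, 0,0,1,0,0,0,0, 0,0,1,0,0,0,0, 0,0,0.5,0,0,0,0, 0,0,0.38,0,0,0,0, 0,0,0,0,0,0,0]'
```

```text
[[ 654.56968463 -126.10120236   17.5       ]
 [ 572.74946594 -125.24224365   17.5       ]] [[ 574.46278188 -125.27665671   26.        ]
 [ 475.49327887 -125.35462458   26.        ]] marks [[561.21133425  -7.31943701  63.        ]
 [488.58854463   1.44031605  63.        ]] cover edge [[645.49618361  -5.86234671  76.        ]
 [455.53717104   9.04723114  76.        ]]
time_s: 18.38
eef_pos: [554.6, -126.8, 8.5]
tcp_rot: [1.0, -0.0, -0.0, -0.0]
contact_force: [-0.6, 0.7, -0.4]
gripper_width: 43.5
grasp_force: 0.0
```

```bash
python3 -m handwheel '[0,0,0.05,0,0,0,-1, 0,0,0,0,0,0,-1, 0,0,0,0,0,0,-1, 0,0,0,0,0,0,-1, 0,0,0,0,0,0,-1]' 55
python3 -m handwheel '[0,0,-0.3,0,0,0,-1, 0,0,-1,0,0,0,-1, 0,0,-1,0,0,0,-1, 0,0,-1,0,0,0,-1, 0,0,-1,0,0,0,-1, 0,0,-1,0,0,0,-1, 0,0,0,0,0,0,-1]'
python3 -c "
from h import *
s,p=cap('wrist','w4.png')
s,p=cap('side','s4.png');pin(p,'pry_grip','pry_tip',k=3)
s,p=cap('scene');pin(p,'pry_grip','pry_tip',k=3)
a=np.radians(-5.7);tx=np.array([np.cos(a),np.sin(a),0]);ty=np.array([-tx[1],tx[0],0])
go([525-20,-130,150],np.c_[ty,tx,[0,0,-1]])"
```

```text
time_s: 19.0
eef_pos: [555.2, -126.9, 7.9]
tcp_rot: [1.0, -0.0, 0.001, 0.0]
contact_force: [-0.7, -0.2, 5.8]
gripper_width: 29.4
grasp_force: 55.0
time_s: 19.88
eef_pos: [556.1, -127.0, 168.5]
tcp_rot: [1.0, -0.0, 0.002, 0.001]
contact_force: [-0.2, -0.4, -1.2]
gripper_width: 29.5
grasp_force: 55.0
pry_grip [([267.7, -284.3, 13.5], 0.62), ([658.9, -567.3, 14.5], 0.58), ([542.9, -126.8, 171.5], 0.56)]
pry_tip [([235.4, -176.2, 15.5], 0.81), ([651.3, -127.7, 174.2], 0.77), ([373.2, -702.9, 15.1], 0.53)]
pry_grip [([541.0, -128.1, 167.6], 0.6), ([661.2, -570.4, 10.9], 0.57), ([270.3, -287.9, 12.3], 0.56)]
pry_tip [([370.0, -696.4, 14.6], 0.83), ([654.7, -126.2, 170.8], 0.82), ([239.0, -180.2, 10.6], 0.79)]
shift [-1.63  0.11  0.5 ] turn [-2.000e-02  1.000e-02 -1.054e+01]
```

View pics/w4.png

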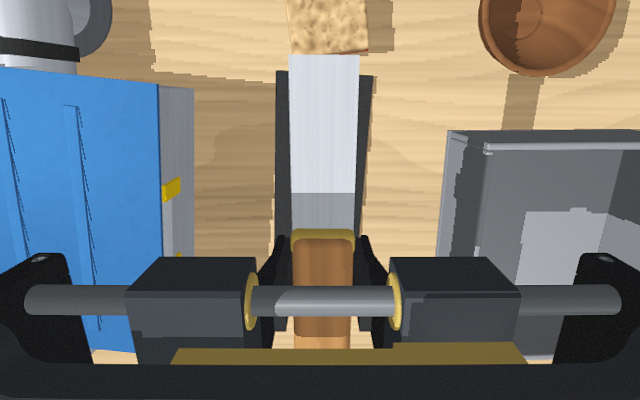

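The pry is held straight: blade at pixels x 290–357, tip about y=55. Next I turn it to face the notch.

```bash
python3 -m handwheel '[0,0,0,0,0,-0.88,-1, 0,0,0,0,0,-0.88,-1, 0,0,0,0,0,-0.88,-1, 0,0,0,0,0,-0.88,-1, 0,0,0,0,0,-0.88,-1, 0,0,0,0,0,-0.88,-1, 0,0,0,0,0,-0.88,-1, 0,0,0,0,0,-0.88,-1, 0,0,0,0,0,-0.88,-1, 0,0,0,0,0,-0.88,-1, 0,0,0,0,0,-0.88,-1, 0,0,0,0,0,-0.88,-1]'
python3 -m handwheel '[0,-0.7,0,0,0,0,-1, 0,-0.7,0,0,0,0,-1, 0,0,0,0,0,0,-1]'
python3 -c "
from h import *
st()
s,p=cap('wrist','w5.png');pin(p,'notch','cover_edge','pry_tip','cover_hinge',k=1)
s,p=cap('scene');pin(p,'notch','cover_edge','pry_tip','pry_grip','cover_hinge',k=3)
s,p=cap('side','s5.png');pin(p,'pry_tip','pry_grip',k=3)"
```

```text
time_s: 21.72
eef_pos: [554.3, -126.7, 165.4]
tcp_rot: [0.739, 0.673, -0.0, -0.001]
contact_force: [0.9, -0.3, -1.7]
gripper_width: 29.5
grasp_force: 55.0
time_s: 22.1
eef_pos: [511.6, -122.8, 165.6]
tcp_rot: [0.741, 0.672, -0.001, -0.0]
contact_force: [0.3, 0.8, -0.9]
gripper_width: 29.5
grasp_force: 55.0
t 22.1 pos [ 511.6 -122.8  165.6] x [ 0.098  0.995 -0.001] y [ 0.995 -0.098 -0.001] z [-0.001 -0.001 -1.   ] F [ 0.3  0.8 -0.9] w 29.5 g 55.0
notch [([525.5, 8.5, 60.9], 0.93)]
cover_edge [([523.4, 6.4, 70.7], 0.87)]
pry_tip [([237.9, -184.3, 10.6], 0.97)]
cover_hinge []
notch [([526.9, 5.6, 65.7], 0.57)]
cover_edge [([518.0, 9.9, 72.9], 0.83)]
pry_tip [([372.0, -699.0, 12.7], 0.96), ([239.3, -178.9, 10.0], 0.79), ([584.0, -493.2, 12.6], 0.59)]
pry_grip [([662.6, -570.4, 8.6], 0.94), ([270.1, -285.7, 10.9], 0.71), ([454.5, -626.8, 13.2], 0.58)]
cover_hinge [([548.2, 239.8, 71.0], 0.83)]
pry_tip [([234.1, -177.6, 15.1], 0.89), ([519.9, -28.0, 174.1], 0.64), ([372.5, -698.3, 16.6], 0.6)]
pry_grip [([267.9, -282.2, 10.2], 0.8), ([455.1, -629.0, 16.1], 0.71), ([511.8, -136.1, 173.0], 0.5)]
```

View pics/w5.png

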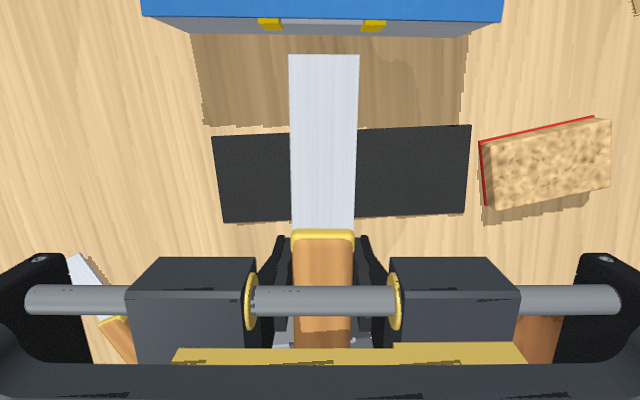

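```bash
python3 -m handwheel '[0,0,1,0,0,0,-1, 0,0,1,0,0,0,-1, 0,0,1,0,0,0,-1, 0,0,0.65,0,0,0,-1, 0,0,0,0,0,0,-1, 0,0,0,0,0,0,-1]'
python3 -m handwheel '[0.5,0.03,0,0,0,0,-1, 0.5,0,0,0,0,0,-1, 0.4,0,0,0,0,0,-1, 0,0,0,0,0,0,-1]'
python3 -c "
from h import *
st()
s,p=cap('side','s6.png');pin(p,'pry_tip','pry_grip',k=3)
s,p=cap('scene','c6.png')
cv2.imwrite('pics/c6c.png',cv2.resize(cv2.cvtColor(p['pixels'][120:250,280:430],cv2.COLOR_RGB2BGR),None,fx=5,fy=4.5))"
```

```text
time_s: 23.55
eef_pos: [513.6, -122.8, 57.5]
tcp_rot: [0.741, 0.672, 0.0, 0.001]
contact_force: [0.0, -0.0, -0.1]
gripper_width: 29.4
grasp_force: 55.0
time_s: 24.05
eef_pos: [518.0, -79.1, 56.9]
tcp_rot: [0.74, 0.673, 0.0, 0.0]
contact_force: [-0.7, -0.5, -1.5]
gripper_width: 30.0
grasp_force: 55.0
t 24.05 pos [518.  -79.1  56.9] x [0.094 0.996 0.   ] y [ 0.996 -0.094  0.   ] z [ 0.  0. -1.] F [-0.7 -0.5 -1.5] w 30.0 g 55.0
pry_tip [([239.3, -178.5, 13.4], 0.81), ([525.5, 17.4, 65.2], 0.71), ([374.2, -698.1, 13.7], 0.69)]
pry_grip [([266.3, -282.4, 12.2], 0.83), ([515.2, -91.6, 61.8], 0.7), ([658.3, -569.6, 12.7], 0.38)]
```

View pics/c6c.png

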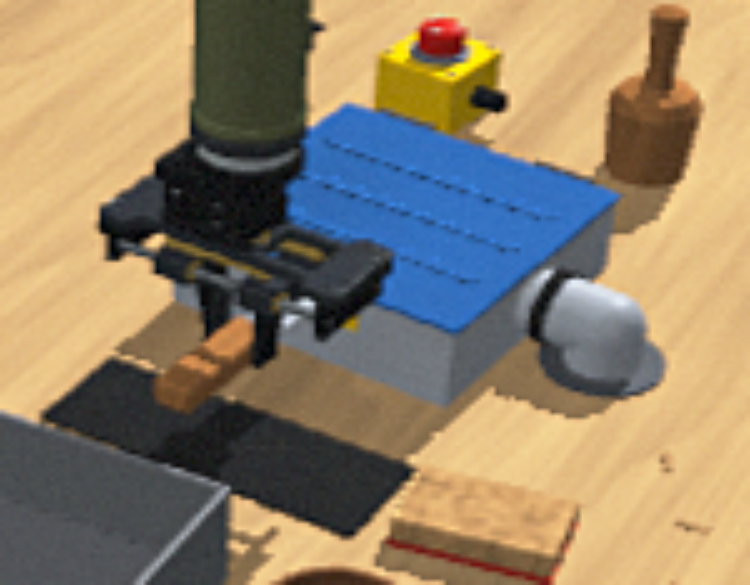

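The blade enters the notch without contact: handle at about (205,365) in the crop, with the gripper just in front of the yellow marks. I'm going further in, then lifting.

```bash
python3 -m handwheel '[0.4,0,0,0,0,0,-1, 0.4,0,0,0,0,0,-1, 0,0,0,0,0,0,-1]'
python3 -m handwheel '[0,0,-0.2,0,0,0,-1, 0,0,-0.2,0,0,0,-1, 0,0,-0.2,0,0,0,-1, 0,0,0,0,0,0,-1]'
python3 -m handwheel '[0,0,-0.3,0,0,0,-1, 0,0,-0.3,0,0,0,-1, 0,0,-0.3,0,0,0,-1, 0,0,0,0,0,0,-1]'
python3 -c "
from h import *
st()
s,p=cap('side','s7.png');pin(p,'cover_edge','pry_tip','pry_grip',k=3)
s,p=cap('scene','c7.png');pin(p,'cover_edge')"
```

```text
time_s: 24.62
eef_pos: [520.3, -55.2, 56.7]
tcp_rot: [0.74, 0.673, 0.0, -0.0]
contact_force: [-0.5, -1.0, -1.7]
gripper_width: 29.3
grasp_force: 55.0
time_s: 25.12
eef_pos: [520.0, -57.2, 75.0]
tcp_rot: [0.741, 0.672, -0.0, 0.0]
contact_force: [-1.0, 1.3, -3.7]
gripper_width: 29.8
grasp_force: 55.0
time_s: 25.62
eef_pos: [520.7, -57.6, 102.8]
tcp_rot: [0.741, 0.672, 0.0, 0.001]
contact_force: [-0.2, -0.6, -1.7]
gripper_width: 29.6
grasp_force: 55.0
t 25.62 pos [520.7 -57.6 102.8] x [ 0.097  0.995 -0.001] y [ 0.995 -0.097  0.002] z [ 0.002 -0.001 -1.   ] F [-0.2 -0.6 -1.7] w 29.6 g 55.0
cover_edge [([524.8, 12.6, 119.1], 0.77), ([527.1, -127.0, -2.2], 0.36)]
pry_tip [([531.3, 41.9, 108.9], 0.66), ([372.7, -697.9, 14.4], 0.65), ([236.9, -181.0, 12.8], 0.61)]
pry_grip [([266.1, -285.1, 12.6], 0.71), ([455.2, -629.6, 12.8], 0.71), ([519.0, -67.8, 111.3], 0.66)]
cover_edge [([522.4, 12.5, 119.8], 0.96)]
```

```bash
python3 -m handwheel '[0.17,0,-0.66,0,0,0,-1, 0.23,0,-0.63,0,0,0,-1, 0.29,0,-0.61,0,0,0,-1, 0.35,0,-0.58,0,0,0,-1, 0.41,0,-0.54,0,0,0,-1, 0.46,0,-0.5,0,0,0,-1, 0,0,0,0,0,0,-1]'
python3 -c "
from h import *
st()
s,p=cap('side');pin(p,'cover_edge','pry_tip','pry_grip',k=3)
s,p=cap('scene');pin(p,'cover_edge')"
python3 -m handwheel '[0.51,0,-0.45,0,0,0,-1, 0.55,0,-0.39,0,0,0,-1, 0.59,0,-0.33,0,0,0,-1, 0.62,0,-0.27,0,0,0,-1, 0,0,0,0,0,0,-1]'
python3 -c "
from h import *
st()
s,p=cap('side','s8.png');pin(p,'cover_edge','pry_tip','pry_grip',k=3)
s,p=cap('scene','c8.png');pin(p,'cover_edge')"
```

```text
time_s: 26.8
eef_pos: [527.0, 3.2, 209.2]
tcp_rot: [0.74, 0.673, 0.002, 0.0]
contact_force: [0.8, 0.8, -1.4]
gripper_width: 29.3
grasp_force: 55.0
t 26.8 pos [527.    3.2 209.2] x [0.094 0.996 0.003] y [ 0.996 -0.094  0.004] z [ 0.004  0.002 -1.   ] F [ 0.8  0.8 -1.4] w 29.3 g 55.0
cover_edge [([532.1, 76.0, 242.2], 0.95)]
pry_tip [([237.1, -179.0, 14.3], 0.85), ([584.2, -492.8, 16.1], 0.74), ([372.7, -698.0, 11.7], 0.73)]
pry_grip [([265.5, -285.7, 12.9], 0.83), ([451.9, -632.4, 13.8], 0.71), ([522.0, -6.0, 215.8], 0.67)]
cover_edge [([527.7, 83.2, 245.0], 0.56)]
time_s: 27.72
eef_pos: [533.1, 71.5, 252.1]
tcp_rot: [0.739, 0.674, 0.002, 0.0]
contact_force: [0.3, -0.7, -0.8]
gripper_width: 29.3
grasp_force: 55.0
t 27.73 pos [533.1  71.5 252.1] x [0.093 0.996 0.003] y [ 0.996 -0.093  0.003] z [ 0.003  0.002 -1.   ] F [ 0.3 -0.7 -0.8] w 29.3 g 55.0
cover_edge [([540.0, 158.8, 294.4], 0.8), ([531.2, 62.5, 261.6], 0.56)]
pry_tip [([372.1, -697.8, 15.0], 0.78), ([540.8, 156.4, 295.6], 0.63), ([540.5, 167.6, 261.4], 0.52)]
pry_grip [([264.4, -282.3, 10.8], 0.77), ([455.6, -631.7, 10.3], 0.71), ([532.2, 60.5, 257.3], 0.63)]
cover_edge [([537.8, 162.5, 292.3], 0.88)]
```

View pics/c8.png

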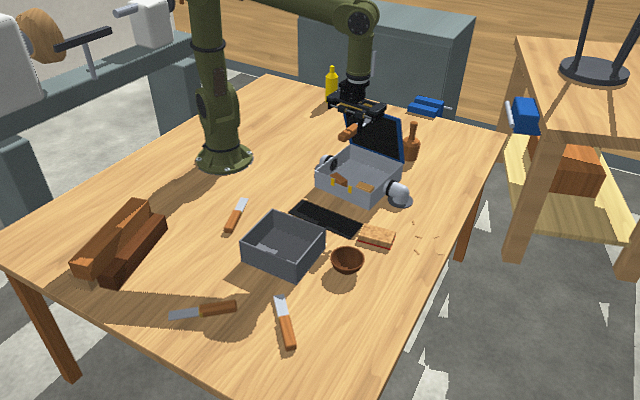

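The cover stands at about 70° in the scene view, around pixel (378,135). Offcuts show inside the trap at (340,182) and (363,187). I'm pushing on.

```bash
python3 -m handwheel '[0.64,0,-0.15,0,0,0,-1, 0.66,0,-0.1,0,0,0,-1, 0.67,0,-0.02,0,0,0,-1, 0.67,0,0.05,0,0,0,-1, 0.5,0,0.08,0,0,0,-1, 0,0,0,0,0,0,-1]'
python3 -c "
from h import *
st()
s,p=cap('side');pin(p,'cover_edge','pry_tip','pry_grip',k=3)
s,p=cap('scene','c9.png');pin(p,'cover_edge')"
```

```text
time_s: 28.78
eef_pos: [541.0, 162.6, 254.2]
tcp_rot: [0.74, 0.673, -0.0, -0.001]
contact_force: [0.3, 0.1, -1.1]
gripper_width: 29.1
grasp_force: 55.0
t 28.77 pos [541.  162.6 254.2] x [0.095 0.995 0.001] y [ 0.995 -0.095 -0.001] z [-0.001  0.001 -1.   ] F [ 0.3  0.1 -1.1] w 29.1 g 55.0
cover_edge [([553.6, 264.7, 308.9], 0.65)]
pry_tip [([235.4, -180.8, 11.8], 0.79), ([373.6, -700.7, 15.4], 0.69), ([552.1, 259.2, 261.8], 0.54)]
pry_grip [([269.1, -280.4, 10.8], 0.84), ([538.5, 151.7, 261.9], 0.81), ([540.2, 128.3, 3.5], 0.63)]
cover_edge [([552.3, 267.2, 308.3], 0.84)]
```

```bash
python3 -m handwheel '[-0.6,0,0,0,0,0,-1, -1,0,0,0,0,0,-1, -1,0,0,0,0,0,-1, -1,0,0,0,0,0,-1, -1,0,0,0,0,0,-1, -1,0,0,0,0,0,-1, -1,0,0,0,0,0,-1, -1,0,0,0,0,0,-1, -1,0,0,0,0,0,-1, -1,0.2,0,0,0,0,-1, -0.3,1,0,0,0,0,-1]' >/dev/null
python3 -m handwheel '[0,0,0.3,0,0,0.88,-1, 0,0,0.3,0,0,0.88,-1, 0,0,0.3,0,0,0.88,-1, 0,0,0.3,0,0,0.88,-1, 0,0,0.3,0,0,0.88,-1, 0,0,0.3,0,0,0.88,-1, 0,0,0.3,0,0,0.88,-1, 0,0,0.3,0,0,0.88,-1, 0,0,0.3,0,0,0.88,-1, 0,0,0.3,0,0,0.88,-1, 0,0,0.3,0,0,0.88,-1, 0,0,0.3,0,0,0.88,-1]'
python3 -c "
from h import *
s,p=cap('side');pin(p,'mat','pry_tip','pry_grip','cover_edge',k=4)
s,p=cap('wrist','w10.png');pin(p,'mat','pry_tip')
go([548,-126,9],np.diag([1.,-1,-1]))"
```

```text
time_s: 31.95
eef_pos: [548.3, -138.0, 146.4]
tcp_rot: [1.0, -0.003, 0.0, 0.0]
contact_force: [0.1, 0.5, -1.9]
gripper_width: 29.6
grasp_force: 55.0
mat [([528.8, -125.0, -3.3], 0.86)]
pry_tip [([374.2, -698.8, 14.1], 0.85), ([236.1, -181.1, 11.9], 0.67), ([644.3, -137.2, 154.6], 0.62)]
pry_grip [([267.5, -283.8, 10.8], 0.81), ([532.7, -136.3, 152.3], 0.69), ([455.5, -629.2, 10.1], 0.67), ([659.9, -570.1, 13.6], 0.44)]
cover_edge [([552.4, 267.0, 306.6], 0.77)]
mat [([702.2, -298.9, -0.3], 0.46)]
pry_tip [([646.4, -136.2, 151.3], 0.83)]
shift [-0.03 -0.39  4.61] turn [ 0.   -0.01 -0.  ]
```

```bash
python3 -m handwheel '[0,-0.39,0.8,0,0,0,-1, 0,0,1,0,0,0,-1, 0,0,1,0,0,0,-1, 0,0,1,0,0,0,-1, 0,0,0.5,0,0,0,-1, 0,0,0.2,0,0,0,-1, 0,0,0.07,0,0,0,-1, 0,0,0,0,0,0,-1, 0,0,0,0,0,0,-1]'
python3 -m handwheel '[0,0,0,0,0,0,0.2, 0,0,0,0,0,0,0.2, 0,0,0,0,0,0,0.2, 0,0,0,0,0,0,0.2, 0,0,-0.5,0,0,0,0.2, 0,0,-1,0,0,0,0.2, 0,0,-1,0,0,0,0.2, 0,0,-1,0,0,0,0.2, 0,0,-1,0,0,0,0.2, 0,0,-1,0,0,0,0.2, 0,0,-1,0,0,0,0.2, 0,0,-1,0,0,0,0.2]'
python3 -c "
from h import *
s,p=cap('wrist');pin(p,'mat','pry_tip','pry_grip')
go([540,120,250],np.c_[[.1,.995,0],[.995,-.1,0],[0,0,-1]])"
```

```text
time_s: 33.48
eef_pos: [549.1, -126.1, 10.4]
tcp_rot: [1.0, -0.0, 0.001, 0.0]
contact_force: [0.3, -0.0, -2.2]
gripper_width: 29.4
grasp_force: 55.0
time_s: 34.98
eef_pos: [548.4, -125.8, 236.8]
tcp_rot: [1.0, -0.0, 0.001, 0.0]
contact_force: [0.2, -0.3, 0.8]
gripper_width: 52.1
grasp_force: 0.0
mat [([528.9, -124.9, -0.5], 0.95)]
pry_tip [([647.9, -126.8, 12.5], 0.75)]
pry_grip [([536.2, -125.1, 14.7], 0.64), ([530.2, -122.6, -1.1], 0.46)]
shift [-0.29 -8.2  -0.49] turn [ 1.000e-02 -1.000e-02 -1.054e+01]
```

```bash
python3 -m handwheel '[0,0,-0.2,0,0,-0.88,0.2, 0,0,-0.2,0,0,-0.88,0.2, 0,0,-0.2,0,0,-0.88,0.2, 0,0,-0.2,0,0,-0.88,0.2, 0,0,-0.2,0,0,-0.88,0.2, 0,0,-0.2,0,0,-0.88,0.2, 0,0,-0.2,0,0,-0.88,0.2, 0,0,-0.2,0,0,-0.88,0.2, 0,0,-0.2,0,0,-0.88,0.2, 0,0,-0.2,0,0,-0.88,0.2, 0,0,-0.2,0,0,-0.88,0.2, 0,0,-0.2,0,0,-0.88,0.2]' >/dev/null
python3 -m handwheel '[1,-0.15,0,0,0,0,0.2, 1,-0.15,0,0,0,0,0.2, 1,-0.15,0,0,0,0,0.2, 1,-0.15,0,0,0,0,0.2, 1,-0.15,0,0,0,0,0.2, 0,0,0,0,0,0,0.2, 0,0,0,0,0,0,0.2]'
python3 -c "
from h import *
st()
s,p=cap('wrist','w11.png')
for l in ('offcut_a','offcut_b','offcut_c','offcut_d'): pin(p,l,k=4); pin(p,l,k=4,f=robot.recognise)
pin(p,'trap','cover_hinge','notch')
"
```

```text
time_s: 37.55
eef_pos: [540.3, 24.4, 305.7]
tcp_rot: [0.741, 0.672, -0.001, -0.0]
contact_force: [-0.5, -0.2, -0.0]
gripper_width: 52.1
grasp_force: 0.0
t 37.55 pos [540.3  24.4 305.7] x [ 0.098  0.995 -0.001] y [ 0.995 -0.098 -0.001] z [-0.001 -0.001 -1.   ] F [-0.5 -0.2 -0. ] w 52.1 g 0.0
offcut_a [([474.3, 68.9, 5.7], 0.76), ([590.6, 70.4, 2.9], 0.69)]
offcut_a [([588.6, 69.9, 42.3], 0.93), ([475.3, 72.8, 38.2], 0.63)]
offcut_b [([474.3, 68.9, 5.7], 0.76), ([590.6, 70.4, 2.9], 0.69)]
offcut_b [([588.6, 69.9, 42.3], 0.93), ([475.3, 72.8, 38.2], 0.63)]
offcut_c [([474.3, 68.9, 5.7], 0.76), ([590.6, 70.4, 2.9], 0.69)]
offcut_c [([588.6, 69.9, 42.3], 0.93), ([475.3, 72.8, 38.2], 0.63)]
offcut_d [([474.3, 68.9, 5.7], 0.76), ([590.6, 70.4, 2.9], 0.69)]
offcut_d [([588.6, 69.9, 42.3], 0.93), ([475.3, 72.8, 38.2], 0.63)]
trap [([539.6, 125.7, 1.7], 0.61)]
cover_hinge []
notch [([521.1, 7.6, 61.4], 0.69)]
```

View pics/w11.png

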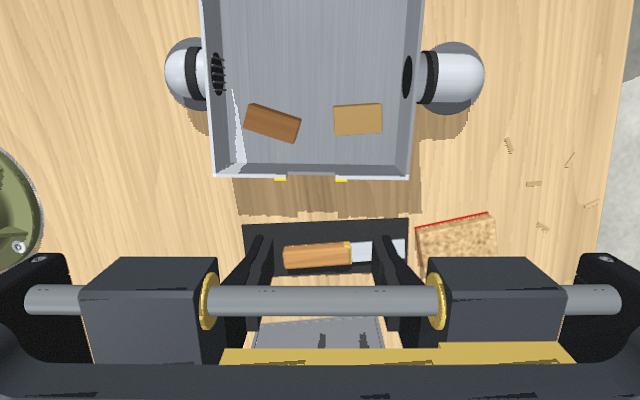

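Two offcuts show: cherry at (272,123) and oak or maple at (358,120). The far strip of the trap is cut off, so I'm moving forward to see all of it.

```bash
python3 -m handwheel '[0.9,0,0,0,0,0,0.2, 0.9,0,0,0,0,0,0.2, 0.9,0,0,0,0,0,0.2, 0,0,0,0,0,0,0.2, 0,0,0,0,0,0,0.2]' >/dev/null
python3 -c "
from h import *
s,_=st()
s,p=cap('wrist','w12.png')
pin(p,'offcut_a',k=4)
for d in robot.trace(p,'offcut_a'):
  m=d['region'].astype(np.uint8);c=max(cv2.findContours(m,0,1)[0],key=cv2.contourArea)
  q=cv2.boxPoints(cv2.minAreaRect(c)); w=bp(s,p,q,39)[:,:2]
  e1=w[1]-w[0];e2=w[2]-w[1];print(d['score'],m.sum(),q.mean(0),'centre',w.mean(0),'sizes',np.linalg.norm(e1),np.linalg.norm(e2),'ang',np.degrees(np.arctan2(e1[1],e1[0])),'rgb',p['pixels'][m>0].mean(0))
"
```

```text
t 38.77 pos [548.6 105.2 306.4] x [ 0.098  0.995 -0.001] y [ 0.995 -0.098 -0.   ] z [-0.    -0.001 -1.   ] F [ 0.1 -0.7 -1.4] w 52.4 g 0.0
offcut_a [([471.2, 70.8, 4.4], 0.95), ([591.7, 67.6, 5.4], 0.74)]
0.7 1421 [274.15002 183.04999] centre [483.3783229   76.75233476] sizes 39.23270273581356 66.08286828377354 ang 63.16316414035338 rgb [138.26530612 100.24841661  64.2104152 ]
0.65 1493 [354.97516 179.63965] centre [590.20577022  70.95279405] sizes 61.43799953542821 45.50999340797994 ang -1.5438833189618124 rgb [171.10649699 140.7983925   94.17481581]
```

View pics/w12.png

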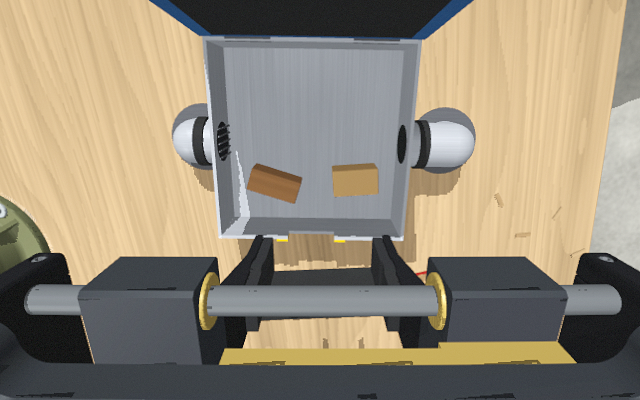

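The full trap floor is now in view, and it holds only two offcuts: cherry with its top face near (273,186), and oak near (355,181). Next I compute the grasps.

```bash
python3 -c "
from h import *
s,p=cap('wrist')
print(bp(s,p,[[273,186],[250,185],[297,203],[301,178]],37),bp(s,p,[[355.5,181],[332,167],[379,194]],41))
def q(a): a=np.radians(a);x=[np.cos(a),np.sin(a),0];return np.c_[x,[x[1],-x[0],0],[0,0,-1]]
go([474,71,150],q(154.5))
for sc in ('scene',):
  s,p=cap(sc);pin(p,'offcut_c',k=5);pin(p,'bin')
"
python3 -m handwheel '[0,0,0.2,0,0,-0.8,0.4, 0,0,0.2,0,0,-0.8,0.4, 0,0,0.2,0,0,-0.8,0.4, 0,0,0.2,0,0,-0.8,0.4, 0,0,0.2,0,0,-0.8,0.4, 0,0,0.2,0,0,-0.8,0.4, 0,0,0.2,0,0,-0.8,0.4, 0,0,0.2,0,0,-0.8,0.4, 0,0,0.2,0,0,-0.8,0.4, 0,0,0.2,0,0,-0.8,0.4, 0,0,0.2,0,0,-0.75,0.4, 0,0,0,0,0,0,0.4]'
python3 -c "
from h import *
st()
go([474,71,150]);go([474,71,14])"
```

```text
[[480.89950139  72.37352672  37.        ]
 [450.5170664   76.79023464  37.        ]
 [509.90344848  45.40712868  37.        ]
 [519.41494174  79.61686924  37.        ]] [[590.71897925  69.48510653  41.        ]
 [561.60823207  91.28858356  41.        ]
 [620.68897645  48.49856151  41.        ]]
shift [-1.37 -2.36  5.22] turn [-0.    0.   -8.77]
offcut_c [([584.7, 65.2, -1.4], 0.67), ([480.7, 72.5, 2.8], 0.48), ([547.7, 272.1, 307.3], 0.31)]
bin [([506.2, -339.1, 0.3], 0.92)]
time_s: 40.62
eef_pos: [548.3, 105.8, 240.1]
tcp_rot: [0.222, 0.975, -0.0, -0.0]
contact_force: [0.3, 0.2, -0.2]
gripper_width: 61.0
grasp_force: 0.0
t 40.62 pos [548.3 105.8 240.1] x [-0.901  0.433  0.001] y [ 0.433  0.901 -0.001] z [-0.001 -0.    -1.   ] F [ 0.3  0.2 -0.2] w 61.0 g 0.0
shift [ 1.73 -2.12  3.01] 
shift [ 1.72 -2.11  7.54]
```

```bash
python3 -m handwheel '[0.53,-0.69,0.5,0,0,0,0.4, 0.53,-0.69,0.5,0,0,0,0.4, 0.53,-0.69,0.5,0,0,0,0.4, 0,0,1,0,0,0,0.4, 0,0,1,0,0,0,0.4, 0,0,1,0,0,0,0.4, 0,0,1,0,0,0,0.4, 0,0,1,0,0,0,0.4, 0,0,0,0,0,0,0.4]'
python3 -c "
from h import *
st()
go([478,71,14])"
```

```text
time_s: 41.75
eef_pos: [477.0, 70.6, 44.1]
tcp_rot: [0.222, 0.975, -0.0, -0.002]
contact_force: [-0.9, 0.1, 0.4]
gripper_width: 60.8
grasp_force: 0.0
t 41.75 pos [477.   70.6  44.1] x [-0.901  0.433  0.004] y [ 0.433  0.901 -0.001] z [-0.004  0.    -1.   ] F [-0.9  0.1  0.4] w 60.8 g 0.0
shift [-0.03  0.03  1.  ]
```

```bash
python3 -m handwheel '[0,0,0.5,0,0,0,0.4, 0,0,0.5,0,0,0,0.4, 0,0,0,0,0,0,0.4, 0,0,0,0,0,0,-1, 0,0,0,0,0,0,-1, 0,0,0,0,0,0,-1, 0,0,0,0,0,0,-1, 0,0,0,0,0,0,-1]' 30
python3 -m handwheel '[0,0,-0.3,0,0,0,-1, 0,0,-0.8,0,0,0,-1, 0,0,-1,0,0,0,-1, 0,0,-1,0,0,0,-1, 0,0,-1,0,0,0,-1, 0,0,-1,0,0,0,-1, 0,0,0,0,0,0,-1]'
python3 -c "
from h import *
st()
go([515,-310,160]);go([515,-310,35])"
```

```text
time_s: 42.75
eef_pos: [479.0, 70.7, 15.8]
tcp_rot: [0.221, 0.975, 0.0, 0.0]
contact_force: [-0.3, -0.2, 3.2]
gripper_width: 32.1
grasp_force: 29.9
time_s: 43.62
eef_pos: [480.2, 71.0, 171.1]
tcp_rot: [0.221, 0.975, 0.0, 0.002]
contact_force: [0.3, 0.5, -0.1]
gripper_width: 31.8
grasp_force: 29.9
t 43.62 pos [480.2  71.  171.1] x [-0.902  0.432 -0.005] y [0.432 0.902 0.001] z [ 0.005 -0.001 -1.   ] F [ 0.3  0.5 -0.1] w 31.8 g 29.9
shift [ -6.53 -10.96   0.38] 
shift [ -6.51 -10.96   4.55]
```

```bash
python3 -m handwheel '[-0.54,-0.91,0,0,0,0,-1, -0.54,-0.91,0,0,0,0,-1, -0.54,-0.91,0,0,0,0,-1, -0.54,-0.91,0,0,0,0,-1, -0.54,-0.91,0,0,0,0,-1, -0.54,-0.91,0,0,0,0,-1, -0.54,-0.91,0,0,0,0,-1, -0.54,-0.91,0,0,0,0,-1, -0.54,-0.91,0,0,0,0,-1, -0.54,-0.91,0,0,0,0,-1, -0.54,-0.91,0,0,0,0,-1, -0.54,-0.91,0,0,0,0,-1]'
python3 -m handwheel '[0,0,0.5,0,0,0,-1, 0,0,1,0,0,0,-1, 0,0,1,0,0,0,-1, 0,0,1,0,0,0,-1, 0,0,0.8,0,0,0,-1, 0,0,0,0,0,0,-1, 0,0,0,0,0,0,0.4, 0,0,0,0,0,0,0.4, 0,0,0,0,0,0,0.4]'
```

```text
time_s: 45.12
eef_pos: [511.9, -309.2, 167.2]
tcp_rot: [0.221, 0.975, 0.0, -0.001]
contact_force: [-0.4, 0.9, -0.1]
gripper_width: 31.9
grasp_force: 29.9
time_s: 46.25
eef_pos: [513.2, -309.0, 40.6]
tcp_rot: [0.221, 0.975, -0.0, 0.001]
contact_force: [0.2, 0.3, -1.0]
gripper_width: 54.0
grasp_force: 0.0
```

```bash
python3 -m handwheel '[0,0,-0.6,0,0,0,0.4, 0,0,-1,0,0,0,0.4, 0,0,-1,0,0,0,0.4, 0,0,-1,0,0,0,0.4, 0,0,-1,0,0,-0.7,0.4, 0,0,0,0,0,-0.75,0.4, 0,0,0,0,0,-0.75,0.4, 0,0,0,0,0,-0.7,0.4, 0,0,0,0,0,0,0.4]'
python3 -c "
from h import *
s,p=cap('side');pin(p,'offcut_c',k=4)
s,p=cap('scene');pin(p,'offcut_c',k=4)
st()
go([590.5,69,170]);go([590.5,69,15])"
```

```text
time_s: 47.38
eef_pos: [512.9, -308.8, 179.0]
tcp_rot: [0.021, 1.0, -0.001, 0.001]
contact_force: [-0.2, 0.6, 0.0]
gripper_width: 60.8
grasp_force: 0.0
offcut_c [([587.8, 69.8, 2.1], 0.55), ([524.6, 6.5, 59.5], 0.48), ([512.3, -306.7, 7.4], 0.37), ([541.1, 125.0, 5.2], 0.33)]
offcut_c [([509.8, -310.1, 2.9], 0.85), ([585.2, 68.8, 0.5], 0.45)]
t 47.58 pos [ 512.7 -308.8  178. ] x [-0.999  0.043 -0.   ] y [ 0.043  0.999 -0.   ] z [ 0. -0. -1.] F [ 0.7 -0.3  0.1] w 60.5 g 0.0
shift [-2.06 12.69  0.26] 
shift [-2.05 12.69  5.43]
```

```bash
python3 -m handwheel '[-0.16,1,0,0,0,0,0.4, -0.16,1,0,0,0,0,0.4, -0.16,1,0,0,0,0,0.4, -0.16,1,0,0,0,0,0.4, -0.16,1,0,0,0,0,0.4, -0.16,1,0,0,0,0,0.4, -0.16,1,0,0,0,0,0.4, -0.16,1,0,0,0,0,0.4, -0.16,1,0,0,0,0,0.4, -0.16,1,0,0,0,0,0.4, -0.16,1,0,0,0,0,0.4, -0.16,1,0,0,0,0,0.4]' >/dev/null
python3 -m handwheel '[-0.07,0.69,0.5,0,0,0,0.4, 0,0,1,0,0,0,0.4, 0,0,1,0,0,0,0.4, 0,0,1,0,0,0,0.4, 0,0,0.8,0,0,0,0.4, 0,0,0,0,0,0,0.4]'
python3 -c "
from h import *
st()
go([588.5,69.5,14.5])"
```

```text
time_s: 49.82
eef_pos: [586.4, 68.9, 46.8]
tcp_rot: [0.021, 1.0, -0.0, -0.002]
contact_force: [0.5, 0.7, 0.5]
gripper_width: 60.9
grasp_force: 0.0
t 49.83 pos [586.4  68.9  46.8] x [-0.999  0.042  0.004] y [ 0.042  0.999 -0.   ] z [-0.004 -0.    -1.   ] F [0.5 0.7 0.5] w 60.9 g 0.0
shift [-0.07  0.02  1.07]
```

```bash
python3 -m handwheel '[0,0,0.5,0,0,0,0.4, -0.05,0,0.5,0,0,0,0.4, 0,0,0.05,0,0,0,0.4, 0,0,0,0,0,0,-1, 0,0,0,0,0,0,-1, 0,0,0,0,0,0,-1, 0,0,0,0,0,0,-1, 0,0,0,0,0,0,-1]' 30
python3 -m handwheel '[0,0,-0.3,0,0,0,-1, 0,0,-0.8,0,0,0,-1, 0,0,-1,0,0,0,-1, 0,0,-1,0,0,0,-1, 0,0,-1,0,0,0,-1, 0,0,-1,0,0,0,-1, 0,0,0,0,0,0,-1]'
python3 -c "
from h import *
st()
go([510,-370,160]);go([510,-370,35])"
```

```text
time_s: 50.82
eef_pos: [589.8, 69.1, 17.5]
tcp_rot: [0.021, 1.0, -0.0, 0.0]
contact_force: [-0.4, -0.2, 1.5]
gripper_width: 35.5
grasp_force: 30.0
time_s: 51.7
eef_pos: [591.1, 69.8, 172.9]
tcp_rot: [0.021, 1.0, 0.0, 0.003]
contact_force: [0.4, 1.0, -0.5]
gripper_width: 36.0
grasp_force: 30.0
t 51.7 pos [591.1  69.8 172.9] x [-0.999  0.041 -0.005] y [0.041 0.999 0.   ] z [ 0.005  0.    -1.   ] F [ 0.4  1.  -0.5] w 36.0 g 30.0
shift [  2.1  -14.76   0.42] 
shift [  2.12 -14.76   4.58]
```

```bash
python3 -m handwheel '[0.14,-1,0,0,0,0,-1, 0.14,-1,0,0,0,0,-1, 0.14,-1,0,0,0,0,-1, 0.14,-1,0,0,0,0,-1, 0.14,-1,0,0,0,0,-1, 0.14,-1,0,0,0,0,-1, 0.14,-1,0,0,0,0,-1, 0.14,-1,0,0,0,0,-1, 0.14,-1,0,0,0,0,-1, 0.14,-1,0,0,0,0,-1, 0.14,-1,0,0,0,0,-1, 0.14,-1,0,0,0,0,-1]' >/dev/null
python3 -m handwheel '[0.14,-1,0,0,0,0,-1, 0.14,-1,0,0,0,0,-1, 0.1,-0.75,0.5,0,0,0,-1, 0,0,1,0,0,0,-1, 0,0,1,0,0,0,-1, 0,0,1,0,0,0,-1, 0,0,0.7,0,0,0,-1, 0,0,0,0,0,0,-1, 0,0,0,0,0,0,0.2, 0,0,0,0,0,0,0.2, 0,0,0,0,0,0,0.2]'
python3 -m handwheel '[0,0,-0.6,0,0,0,0.2, 0,0,-1,0,0,0,0.2, 0,0,-1,0,0,0,0.2, 0,0,-1,0,0,0,0.2, 0,0,-1,0,0,0,0.2, 0,0,-1,0,0,0,-1, 0,0,-1,0,0,0,-1]'
python3 -c "
from h import *
s,p=cap('side','s13.png');pin(p,'offcut_c','pry_grip','cover_edge',k=4)
s,p=cap('scene','c13.png');pin(p,'offcut_c','cover_edge','cover_hinge',k=4)
a=np.radians(-5.7)
go([560,0,300],np.c_[[-np.sin(a),np.cos(a),0],[np.cos(a),np.sin(a),0],[0,0,-1]])"
```

```text
time_s: 54.58
eef_pos: [510.0, -370.9, 45.2]
tcp_rot: [0.021, 1.0, -0.001, 0.001]
contact_force: [0.1, 0.6, 0.7]
gripper_width: 50.7
grasp_force: 0.0
time_s: 55.45
eef_pos: [509.6, -370.3, 244.9]
tcp_rot: [0.021, 1.0, -0.001, 0.001]
contact_force: [1.1, 0.0, -0.3]
gripper_width: 39.5
grasp_force: 0.0
offcut_c [([508.4, -372.6, 5.3], 0.63), ([510.6, -305.0, 6.0], 0.52), ([535.7, -125.2, 12.5], 0.45)]
pry_grip [([266.6, -284.5, 11.9], 0.81), ([455.4, -629.4, 13.8], 0.71), ([535.6, -124.3, 13.3], 0.69), ([659.6, -568.1, 13.9], 0.64)]
cover_edge [([554.0, 265.0, 313.3], 0.64), ([531.6, -125.5, -4.6], 0.57)]
offcut_c [([513.5, -306.9, 2.5], 0.68), ([507.0, -375.8, 0.1], 0.62), ([535.4, 123.9, 0.2], 0.44)]
cover_edge [([548.4, 238.0, 71.2], 0.63)]
cover_hinge [([548.0, 239.1, 70.9], 0.75)]
shift [-1.19 12.4  -1.96] turn [-0.   -0.02 11.67]
```

View pics/s13.png

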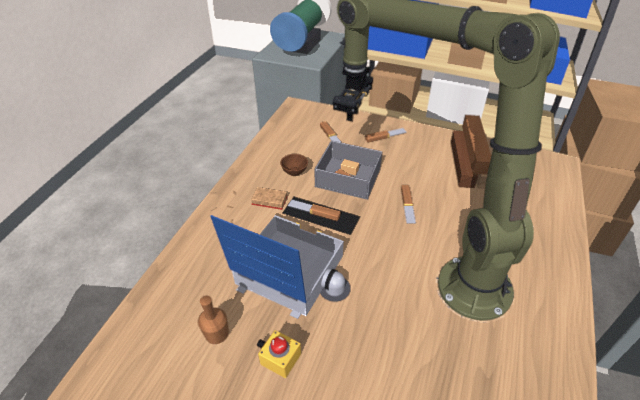

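The side view shows both offcuts in the bin at (349,168), the trap empty, the pry on the mat at (315,210), and the cover standing upright. I'm turning the closed gripper and passing over the cover to get behind it.

```bash
python3 -m handwheel '[0,0,-0.33,0,0,0.97,-1, 0,0,-0.33,0,0,0.97,-1, 0,0,-0.33,0,0,0.97,-1, 0,0,-0.33,0,0,0.97,-1, 0,0,-0.33,0,0,0.97,-1, 0,0,-0.33,0,0,0.97,-1, 0,0,-0.33,0,0,0.97,-1, 0,0,-0.33,0,0,0.97,-1, 0,0,-0.33,0,0,0.97,-1, 0,0,-0.33,0,0,0.97,-1, 0,0,-0.33,0,0,0.97,-1, 0,0,-0.33,0,0,0.97,-1]' 40 >/dev/null
python3 -m handwheel '[1,0,0,0,0,0,-1, 1,0,0,0,0,0,-1, 1,0,0,0,0,0,-1, 1,0,0,0,0,0,-1, 1,0,0,0,0,0,-1, 1,0,0,0,0,0,-1, 1,0,0,0,0,0,-1, 1,0,0,0,0,0,-1, 1,0,0,0,0,0,-1, 1,0,0,0,0,0,-1, 1,0,0,0,0,0,-1, 1,0,0,0,0,0,-1]'
python3 -c "
from h import *
st();go([556,310,365])"
```

```text
time_s: 58.85
eef_pos: [543.6, -11.1, 360.0]
tcp_rot: [0.74, 0.672, -0.001, -0.001]
contact_force: [0.7, 0.4, -0.3]
gripper_width: 0.1
grasp_force: 0.0
t 58.85 pos [543.6 -11.1 360. ] x [ 0.096  0.995 -0.   ] y [ 0.995 -0.096 -0.001] z [-0.001  0.    -1.   ] F [ 0.7  0.4 -0.3] w 0.1 g 0.0
shift [10.69 -0.61 -0.17]
```

```bash
python3 -m handwheel '[1,-0.05,0,0,0,0,-1, 1,-0.05,0,0,0,0,-1, 1,-0.05,0,0,0,0,-1, 1,-0.05,0,0,0,0,-1, 1,-0.05,0,0,0,0,-1, 1,-0.05,0,0,0,0,-1, 1,-0.05,0,0,0,0,-1, 1,-0.05,0,0,0,0,-1, 1,-0.05,0,0,0,0,-1, 1,-0.05,0,0,0,0,-1, 1,-0.05,0,0,0,0,-1, 0,0,0,0,0,0,-1]'
python3 -m handwheel '[0,0,0.5,0,0,0,-1, 0,0,1,0,0,0,-1, 0,0,1,0,0,0,-1, 0,0,0.7,0,0,0,-1, 0,0,0,0,0,0,-1]'
python3 -c "
from h import *
st()
s,p=cap('side','s14.png');pin(p,'cover_edge','mallet')
s,p=cap('scene','c14.png');pin(p,'cover_edge','mallet')"
```

```text
time_s: 60.35
eef_pos: [557.5, 320.7, 359.4]
tcp_rot: [0.739, 0.674, -0.001, -0.001]
contact_force: [-0.6, -1.2, -0.2]
gripper_width: 0.3
grasp_force: 0.0
time_s: 60.98
eef_pos: [558.7, 315.1, 262.0]
tcp_rot: [0.741, 0.672, -0.002, 0.0]
contact_force: [-0.3, -0.4, 0.6]
gripper_width: 0.5
grasp_force: 0.0
t 60.98 pos [558.7 315.1 262. ] x [ 0.098  0.995 -0.004] y [ 0.995 -0.098 -0.003] z [-0.004 -0.003 -1.   ] F [-0.3 -0.4  0.6] w 0.5 g 0.0
cover_edge []
mallet [([638.2, 394.0, -3.8], 0.81), ([553.0, 241.2, 72.0], 0.62)]
cover_edge [([550.5, 264.8, 308.6], 0.79)]
mallet [([531.8, -123.9, 0.2], 0.66), ([633.5, 393.2, -1.1], 0.61)]
```

View pics/s14.png

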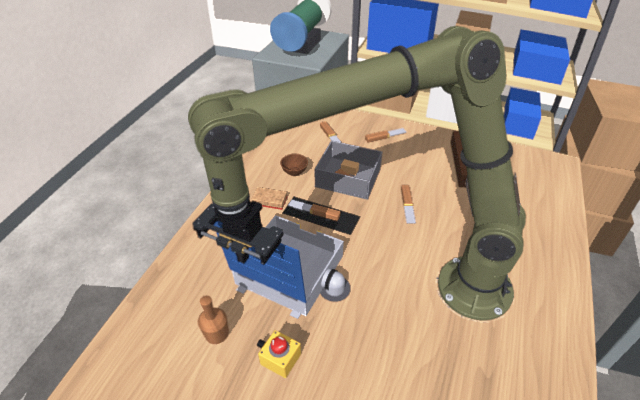

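```bash
python3 -m handwheel '[-0.5,0,0,0,0,0,-1, -0.5,0,0,0,0,0,-1, -0.4,0,0,0,0,0,-1, -0.63,0,0,0,0,0,-1, -0.63,0,0.01,0,0,0,-1, -0.63,0,0.08,0,0,0,-1, -0.62,0,0.14,0,0,0,-1, -0.6,0,0.2,0,0,0,-1, 0,0,0,0,0,0,-1]'
python3 -c "
from h import *
st()
s,p=cap('scene','c15.png');pin(p,'cover_edge')"
```

```text
time_s: 62.4
eef_pos: [546.4, 179.9, 251.0]
tcp_rot: [0.741, 0.671, -0.001, 0.001]
contact_force: [0.9, -1.4, 1.0]
gripper_width: 0.2
grasp_force: 0.0
t 62.4 pos [546.4 179.9 251. ] x [ 0.1    0.995 -0.003] y [ 0.995 -0.1   -0.   ] z [-0.001 -0.003 -1.   ] F [ 0.9 -1.4  1. ] w 0.2 g 0.0
cover_edge [([535.7, 149.3, 285.2], 0.9)]
```

```bash
python3 -m handwheel '[-0.56,0,0.29,0,0,0,-1, -0.55,0,0.32,0,0,0,-1, -0.515,0,0.37,0,0,0,-1, -0.475,0,0.42,0,0,0,-1, -0.43,0,0.46,0,0,0,-1, -0.38,0,0.5,0,0,0,-1, 0,0,0,0,0,0,-1]'
python3 -c "
from h import *
st()
s,p=cap('scene','c16.png');pin(p,'cover_edge')"
python3 -m handwheel '[-0.33,0,0.535,0,0,0,-1, -0.275,0,0.57,0,0,0,-1, -0.215,0,0.595,0,0,0,-1, -0.155,0,0.5,0,0,0,-1, 0,0,0,0,0,0,-1]'
python3 -c "
from h import *
st()
s,p=cap('scene','c17.png');pin(p,'cover_edge')"
```

```text
time_s: 63.38
eef_pos: [537.1, 94.3, 179.3]
tcp_rot: [0.741, 0.672, -0.001, -0.0]
contact_force: [0.5, 0.1, -0.9]
gripper_width: 0.4
grasp_force: 0.0
t 63.38 pos [537.1  94.3 179.3] x [ 0.098  0.995 -0.002] y [ 0.995 -0.098 -0.002] z [-0.002 -0.001 -1.   ] F [ 0.5  0.1 -0.9] w 0.4 g 0.0
cover_edge [([523.7, 45.4, 195.7], 0.71)]
time_s: 64.1
eef_pos: [533.4, 66.3, 113.1]
tcp_rot: [0.74, 0.672, -0.002, -0.001]
contact_force: [0.4, -0.5, 0.7]
gripper_width: 0.4
grasp_force: 0.0
t 64.1 pos [533.4  66.3 113.1] x [ 0.097  0.995 -0.001] y [ 0.995 -0.097 -0.004] z [-0.004 -0.001 -1.   ] F [ 0.4 -0.5  0.7] w 0.4 g 0.0
cover_edge [([534.9, -127.0, 11.1], 0.72), ([519.8, 15.8, 115.8], 0.58)]
```

```bash
python3 -m handwheel '[-0.3,0,0.4,0,0,0,-1, -0.3,0,0.4,0,0,0,-1, -0.2,0,0.2,0,0,0,-1, 0,0,0.1,0,0,0,-1, 0,0,0,0,0,0,-1]'
python3 -m handwheel '[0,0,0.1,0,0,0,-1, 0,0,0.1,0,0,0,-1, 0,0,0,0,0,0,-1]'
python3 -c "
from h import *
st()
s,p=cap('scene','c18.png');pin(p,'cover_edge')
s,p=cap('side','s18.png');pin(p,'cover_edge')"
```

```text
time_s: 64.82
eef_pos: [532.5, 43.4, 81.9]
tcp_rot: [0.74, 0.672, -0.0, -0.0]
contact_force: [0.4, 0.6, 0.7]
gripper_width: 0.5
grasp_force: 0.0
time_s: 65.2
eef_pos: [533.0, 43.6, 76.5]
tcp_rot: [0.74, 0.673, 0.0, 0.0]
contact_force: [-0.5, -1.0, 2.0]
gripper_width: 0.4
grasp_force: 1.3
t 65.2 pos [533.   43.6  76.5] x [ 0.095  0.995 -0.   ] y [ 0.995 -0.095  0.001] z [ 0.001 -0.    -1.   ] F [-0.5 -1.   2. ] w 0.4 g 1.3
cover_edge [([521.1, 8.5, 70.7], 0.69), ([528.1, 6.4, 59.8], 0.26)]
cover_edge [([524.8, 7.1, 70.4], 0.95)]
```

Nearly shut. I'll press until the force shows it is firmly home.

```bash
python3 -m handwheel '[0,0,0.1,0,0,0,-1, 0,0,0.07,0,0,0,-1, 0,0,0,0,0,0,-1]'; python3 -m handwheel '[0,0,0.05,0,0,0,-1, 0,0,0.0,0,0,0,-1]'
```

```text
time_s: 65.78
eef_pos: [533.2, 43.6, 76.0]
tcp_rot: [0.74, 0.672, -0.001, 0.001]
contact_force: [-13.4, -1.0, 36.0]
gripper_width: 0.5
grasp_force: 18.3
time_s: 66.03
eef_pos: [533.2, 43.6, 75.9]
tcp_rot: [0.74, 0.672, -0.001, 0.001]
contact_force: [-17.1, -1.4, 45.7]
gripper_width: 0.4
grasp_force: 23.1
```

```bash
python3 -m handwheel '[0,0,-0.4,0,0,0,-1, 0,0,-1,0,0,0,-1, 0,0,-1,0,0,0,-1, 0,0,-1,0,0,0,-1, 0,0,-1,0,0,0,0.4, 0,0,-0.5,0,0,0,0.4, 0,0,0,0,0,0,0.4]' >/dev/null
python3 -m handwheel '[0.94,-0.34,0,0,0,0,0.4, 0.94,-0.34,0,0,0,0,0.4, 0.94,-0.34,0,0,0,0,0.4, 0.94,-0.34,0,0,0,0,0.4, 0.94,-0.34,0,0,0,0,0.4, 0.94,-0.34,0,0,0,0,0.4, 0.94,-0.34,0,0,0,0,0.4, 0.94,-0.34,0,0,0,0,0.4, 0.94,-0.34,0,0,0,0,0.4, 0.94,-0.34,0,0,0,0,0.4, 0,0,0,0,0,0,0.4]'
python3 -c "
from h import *
st()
s,p=cap('wrist','w19.png');pin(p,'stop_top','stop_box')
im=p['pixels'].astype(int);m=((im[...,0]>130)&(im[...,1]<70)&(im[...,2]<70))[:250]
n,lab,sts,c=cv2.connectedComponentsWithStats(m.astype(np.uint8));i=1+np.argmax(sts[1:,4]);print(c[i],sts[i],bp(s,p,[c[i]],89))
go([445.5,399.5,72])
s,p=cap('side');pin(p,'cover_edge','pry_grip',k=4)"
```

```text
time_s: 68.28
eef_pos: [455.6, 336.2, 214.8]
tcp_rot: [0.738, 0.674, -0.001, -0.001]
contact_force: [-0.1, -0.1, -1.2]
gripper_width: 60.8
grasp_force: 0.0
t 68.28 pos [455.6 336.2 214.8] x [0.09  0.996 0.   ] y [ 0.996 -0.09  -0.003] z [-0.003  0.    -1.   ] F [-0.1 -0.1 -1.2] w 60.8 g 0.0
stop_top [([443.2, 400.4, 88.9], 0.63), ([635.4, 393.2, 2.2], 0.6)]
stop_box [([443.2, 400.3, -0.2], 0.56)]
[303.96288365 116.36259814] [ 281   92   47   49 1401] [[446.99306249 399.84632576  89.        ]]
shift [ 2.19 -0.63  4.77] 
cover_edge [([524.1, 7.9, 72.5], 0.94)]
pry_grip [([533.4, -125.0, 14.1], 0.92), ([270.4, -285.9, 12.1], 0.74), ([446.1, 398.1, -6.3], 0.71), ([456.7, -630.5, 11.4], 0.53)]
```

```bash
python3 -m handwheel '[0.73,-0.21,0,0,0,0,0.4, 0.73,-0.21,0,0,0,0,0.4, 0.74,-0.21,0,0,0,0,0.4, 0,0,1,0,0,0,0.4, 0,0,1,0,0,0,0.4, 0,0,1,0,0,0,0.4, 0,0,1,0,0,0,0.4, 0,0,0.5,0,0,0,0.4, 0,0,0.2,0,0,0,0.4, 0,0,0,0,0,0,0.4]'
python3 -m handwheel '[0,0,0.07,0,0,0,-1, 0,0,0,0,0,0,-1, 0,0,0,0,0,0,-1, 0,0,0,0,0,0,-1]' 20
```

```text
time_s: 69.82
eef_pos: [446.0, 401.5, 76.0]
tcp_rot: [0.74, 0.672, 0.0, 0.0]
contact_force: [0.3, 0.1, -0.7]
gripper_width: 61.1
grasp_force: 0.0
time_s: 70.32
eef_pos: [445.7, 401.6, 73.8]
tcp_rot: [0.74, 0.672, 0.0, 0.0]
contact_force: [-0.3, 0.3, 1.0]
gripper_width: 40.5
grasp_force: 20.0
```

Gripped at 40.5 mm. Now I twist it clockwise by about 1 rad and release.

```bash
python3 -m handwheel '[0,0,0,0,0,0.75,-1, 0,0,0,0,0,0.75,-1, 0,0,0,0,0,0.75,-1, 0,0,0,0,0,0.75,-1, 0,0,0,0,0,0.75,-1, 0,0,0,0,0,0.75,-1, 0,0,0,0,0,0.75,-1, 0,0,0,0,0,0.75,-1, 0,0,0,0,0,0.75,-1, 0,0,0,0,0,0.5,-1, 0,0,0,0,0,0,-1]'
python3 -m handwheel '[0,0,0,0,0,0,0.4, 0,0,0,0,0,0,0.4, 0,0,0,0,0,0,0.4, 0,0,0,0,0,0,0.4, 0,0,-0.5,0,0,0,0.4, 0,0,-1,0,0,0,0.4, 0,0,-1,0,0,0,0.4, 0,0,-1,0,0,0,0.4, 0,0,-1,0,0,0,0.4, 0,0,0,0,0,0,0.4]'
python3 -c "
from h import *
s,p=cap('side','s20.png');pin(p,'stop_top','cover_edge','pry_grip','pry_tip','mat',k=4)
s,p=cap('scene','c20.png');pin(p,'stop_top','cover_edge','pry_grip','pry_tip','mat','bowl','mallet','sander',k=4)
s,p=cap('wrist','w20.png');pin(p,'stop_top')"
```

```text
time_s: 71.7
eef_pos: [447.4, 400.3, 74.0]
tcp_rot: [0.973, 0.229, 0.001, 0.001]
contact_force: [3.4, -3.8, 3.4]
gripper_width: 40.6
grasp_force: 20.0
time_s: 72.95
eef_pos: [446.6, 403.0, 212.3]
tcp_rot: [0.973, 0.229, 0.003, -0.001]
contact_force: [0.5, -0.5, 0.6]
gripper_width: 60.8
grasp_force: 0.0
stop_top [([442.2, 397.6, 101.3], 0.77)]
cover_edge [([522.4, 3.5, 69.1], 0.56), ([527.6, -127.8, -3.4], 0.46), ([535.3, -124.1, 15.0], 0.23)]
pry_grip [([267.2, -286.0, 12.0], 0.68), ([534.3, -125.4, 15.0], 0.64), ([657.8, -570.1, 15.7], 0.49)]
pry_tip [([237.0, -178.2, 13.4], 0.68)]
mat []
stop_top [([444.5, 397.5, 96.6], 0.48)]
cover_edge [([519.8, 8.4, 71.2], 0.96), ([648.4, -124.9, 16.1], 0.27)]
pry_grip [([269.9, -286.4, 14.5], 0.84), ([661.5, -572.5, 9.3], 0.84), ([532.7, -125.7, 11.1], 0.82), ([454.0, -627.3, 10.8], 0.81)]
pry_tip [([587.0, -492.4, 12.4], 0.96), ([648.0, -125.2, 15.7], 0.82), ([239.7, -180.9, 12.5], 0.8), ([371.3, -698.0, 12.9], 0.72)]
mat [([530.1, -122.8, 0.7], 0.94)]
bowl [([705.6, -299.4, 4.0], 0.82), ([636.0, 392.8, 1.4], 0.64)]
mallet [([632.7, 395.2, -1.8], 0.77)]
sander [([720.7, -127.5, 1.0], 0.69), ([544.5, 240.3, 68.6], 0.35), ([512.6, -307.1, 5.5], 0.29)]
stop_top [([444.4, 399.8, 95.8], 0.94)]
```

View pics/c20.png

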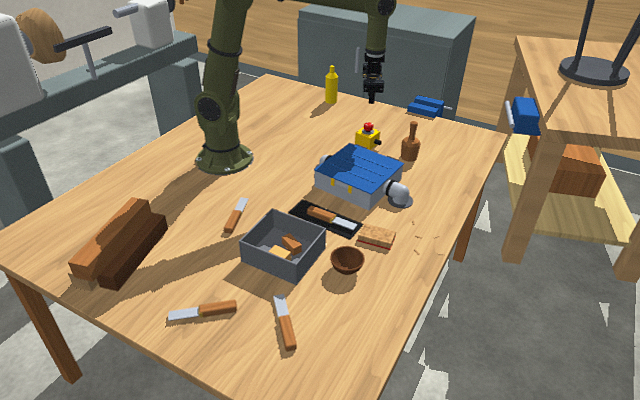

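The final view shows the cover shut at (358,172), both offcuts in the bin at (285,247), the pry on its mat at (330,217), the stop up at (368,127), and the bowl, mallet and sanding block in place. I'm handing in.

```bash
python3 -c "
from h import *
print(robot.close_job())"
```

```text
the job is handed in; nothing more can be done
None
```

The job is handed in, with no verdict returned yet: I latched the stop, levered the cover up, moved both offcuts (cherry and oak, the only two in the trap) to the bin, shut the cover and only then twisted the stop, which sprang back up; the last pictures show the pry on its mat and the bowl, mallet and sanding block where they were.

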